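Release the probe tray of an ultrasound charging dock with its two keys

TASK

Open the probe tray of the white charging dock: with the two fingertips press its two square release keys down together, all the way, and keep both down in one press until the spring has slid the tray fully out, then let go of both keys and move clear. The tray has to come out by itself: do not touch or pull it, leave the probe lying in it, and leave everything else on the table alone.

Things in the scene. Friction and masses are not known exactly. Their poses are not given: they have to be found in the camera images.
- dock: White plastic charging dock fixed to the table, 200 x 200 mm, standing at any yaw within half a radian. Origin: centre of its underside, on the table; x points to its back, y to its left, z up. Side walls 48 mm high; over the rear part (x from +15 to +100 mm) lies a bridge whose top is 65 mm above the table and carries the two keys. In front of the bridge the tray lies open between the side walls.
- key_left_top (a point): Centre of the top face of the left key: a black square key, 26 x 26 mm, at x +45 mm, y +30 mm in the dock's frame, its top 75 mm above the table when up (10 mm proud of the bridge). The point moves with the key.
- key_right_top (a point): Centre of the top face of the right key, the same as the left one, at x +45 mm, y -30 mm: the keys are 60 mm apart centre to centre along the dock's y, with a 34 mm gap between them.
- key_left (a joint): How far the left key is pressed down, 0 (up) to 0.007 m (fully down). A spring returns it: it takes 1.2 N to start and 4 N to be fully down. The key frees its catch on the tray below about 0.0045 m; keep it deeper than that, best fully down.
- key_right (a joint): The same for the right key. The tray moves only while both keys are down; if either comes up, its catch stops the tray at the next tooth (every 15 mm).
- tray (a joint): How far the tray has slid out of the dock's front (towards the dock's -x), 0 (locked in) to 0.060 m (fully out). A weak spring (about 3 N) with a damper drives it; the whole way takes about 3 s while both keys are down. Out, it stays out.
- cradle_mid (a point): Middle of the inner floor of the grey tray (110 x 155 mm outside, front wall up to 43 mm above the table, 100 mm ahead of the dock's centre when in and 160 mm when out). The point moves with the tray and is 19 mm above the table; inside, the floor is 92 mm along the dock's x and 143 mm along y, with 15 mm walls.
- probe_center (a point): Centre of a loose white wireless ultrasound probe lying in the tray, roughly along the dock's y, 112 x 46 x 24 mm, 0.16 kg. To be left lying there; it rides out with the tray.
- gel_bottle: Bystander: white gel bottle, 56 mm across, 150 mm high, standing close beside or behind the dock. Origin: centre of its underside.
- swab_jar: Bystander: glass jar with steel cap, 64 mm across, 95 mm high, close to the dock. Origin: centre of its underside.
- cup: Bystander: white ceramic cup, 72 mm across, 85 mm high, close to the dock. Origin: centre of its underside.
- tissue_box: Bystander: cardboard tissue box, 220 x 120 x 80 mm, at the left. Origin: centre of its underside.
- tray_dish: Bystander: steel instrument dish, 160 x 100 x 30 mm, at the right near the robot. Origin: centre of its underside.
- spare_probe: Bystander: grey probe, 112 x 46 x 24 mm, lying at the left far part of the table. Origin: its underside.
- penlight: Bystander: aluminium penlight, 130 x 12 x 12 mm, lying at the left. Origin: centre of its underside.
Things that resemble listed ones, but are neither listed nor needed, are in the scene too. What is shaped like the part that bears probe_center but green or orange is not meant.

How it is judged:
On the way, in this order (a step that is already met when the one before it is completed fails the run):
1. both keys are down together (more than 4.5 mm of their 7 mm) (value of joint each of key_left, key_right above 0.0045 m), for 0.3 s.
2. the tray has slid out (more than 56 mm of its 60 mm) (value of joint tray above 0.056 m), for 0.1 s.
At the end, for the whole second after the job is handed in: The tray is out by more than 56 mm of its 60 mm and at rest, both keys are up again (less than 1.5 mm down), and the probe lies in the tray (its centre within 30 mm of the tray's middle and under 40 mm above the table) (value of joint tray above 0.056 m and value of joint each of key_left, key_right below 0.0015 m and horizontal distance between probe_center and cradle_mid below 0.03 m and height (world z) of probe_center below 0.04 m and velocity of joint tray below 0.005 m/s); the robot touches nothing.
It fails at once if the robot touches the tray (more than 1 N) (contact force between any of the fingers, the arm and tray above 1 N).
It fails at once if the probe is lifted (its centre more than 50 mm above the table) or pushed about in the tray (30 mm from its middle) (height (world z) of probe_center above 0.05 m or horizontal distance between probe_center and cradle_mid above 0.03 m).
It fails at once if a fingertip lets go of a key (pressing it with less than 0.3 N) while the tray is on its way (between 8 and 50 mm out) (value of joint tray between 0.008 and 0.05 m and (contact force between the fingers and key_left below 0.3 N or contact force between the fingers and key_right below 0.3 N)).
It fails at once if a bystander is moved by more than 20 mm or knocked over (distance of any of gel_bottle, swab_jar, cup, tissue_box, tray_dish, spare_probe, penlight from where it was at the start of the episode above 0.02 m or angle between any of gel_bottle, swab_jar, cup, tissue_box, tray_dish, spare_probe, penlight's own z axis and vertical above 0.4 rad).
It also fails if it takes over 38 s, if anything falls off the work surface, if the arm or the gripper's body presses on something with over 40 N, if the wrist force passes 120 N, or if a joint passes its speed limit or range.

ROBOT

A 6-joint arm with a two-finger parallel gripper is mounted at the origin on the work surface. World frame = base frame: x ahead of the robot, y to its left, z up, the work surface at z = 0. Lengths are in m, angles in rad, forces in N, time in s.
With the tool pointing down it reaches from about 0.2 to 0.875 m from the base axis. Payload 3.4 kg.
Tool frame: the origin (TCP) lies on the centre line of the jaws, within the pads' length; the fingertips stand bot.nose_length ahead of it and the grasp point (between the pads) lies 2 mm behind it (bot.nose_length is the distance from the TCP to the fingertips, in m); z points along the fingers, y is the line along which they close (so a half turn about z gives the same grasp; the last joint's range is limited). The gripper opens to 94 mm and grips with 3 to 60 N. Pads are 16 mm wide; open, the fingers measure 119 mm over their backs; the gripper's body (75 mm by 177 mm) begins 78 mm behind the grasp point.
Start: joints at [-1.413, 0.276, 1.505, -0, 1.361, -0.121], TCP at [0.158, -0.553, 0.222] pointing down, gripper open.
Joint ranges: [-2.89, 2.89], [-0.75, 2.08], [0.22, 2.7], [-1.18, 4.32], [0.11, 2.71], [-2.7, 2.7]. Speed limits (rad/s): [2.57, 2.57, 3.14, 3.14, 3.14, 3.14].

INTERFACE

Orientations are given as a rotation vector (axis times angle).
In Python, from cell import bot gives the robot as it stands. Calls block until the motion is done:
- bot.move_pose(position, orientation): joint-space move of the TCP to a pose.
- bot.move_l(position, attitude=None, velocity=0.15, force_limit=None): straight line of the TCP; attitude=None keeps the orientation; velocity is the mean speed in m/s. With force_limit (N) it stops when the force on the tool has changed by that much, and returns True; else False.
- bot.move_j(angles): joint-space move.
- bot.command_gripper(opening, grip_force=None): finger opening in m; grip_force is the grip in N (None keeps the last); returns when the fingers have stopped.
- bot.wait(seconds).
- bot.inverse_kinematics(position, orientation): joint angles nearest the present ones, or None.
- bot.read_state(): the state.
- bot.capture(name): name is "scene" or "top" or "wrist"; returns a dict with "img" (480x640x3 uint8, red, green, blue), "camera_matrix" (3x3 intrinsics, pixels), "rvec" (rotation vector, rad) and "tvec" (3), from world to camera coordinates, as OpenCV has them; the wrist camera has in their place "hand_eye" (4x4, takes a point from camera to tool coordinates, whose origin is the TCP and whose axes are the flange's). Camera axes: x right, y down, z forward; pixel columns grow to the right and rows downward; lengths in m; the calibration is good to about 2 mm. A picture is of the moment at which its call begins: read the wrist's pose just before it. There is no depth.
A pose or a line that the arm cannot do raises bot.MotionError and nothing moves.
- bot.hand_in(): hands the job in; it is judged then, once.
The state is a dict: "time": time; "joint_pos": joint angles; "qd": joint speeds; "effort": joint torques, N m; "position": TCP position; "eef_rot": TCP orientation; "contact_force": force on the tool from outside, world axes, zero at the start; "moment": the same for the moment, N m; "width": finger opening in m; "finger_force": force on a finger pad.
Only numpy, scipy, OpenCV 4.12 (cv2) and the standard library are available. Lean on these libraries where they do the work, as an engineer would, in place of code of your own. Each camera call takes 0.05 s, during which the arm holds its last target. There are 200 camera calls.

## Working session

There is one attempt and no reset: what is moved stays moved. The work goes in short steps, each a Python script; the robot and the scene stay as the last script left them, time stands still between calls to the robot, and variables do not carry over. Pictures are saved under pics/ and viewed, at most 10 in all, crops included, and the job is handed in when it is done.

```bash
mkdir -p pics; ls; python3 - <<'E'
from cell import bot
import cv2,pickle
d={}
for n in("scene","top"):
    c=bot.capture(n); d[n]=c
    cv2.imwrite(f"pics/{n}0.png",c["img"][:,:,::-1])
    print(n,c["camera_matrix"].tolist(),c["rvec"],c["tvec"])
pickle.dump(d,open("cap.pkl","wb"))
s=bot.read_state();print(s["eef_rot"],s["position"],s["width"],bot.nose_length,s["time"])
E
```

```text
pics
scene [[570.4331738959543, 0.0, 323.0873615589456], [0.0, 570.4331738959543, 233.21027503718616], [0.0, 0.0, 1.0]] [ 0.93604336  2.41554993 -1.15717095] [ 0.3421368  -0.17228952  1.70958795]
top [[561.8050090218579, 0.0, 320.5519719680028], [0.0, 561.8050090218579, 243.16045935559598], [0.0, 0.0, 1.0]] [ 2.13695464 -2.16789204  0.15011539] [0.03743299 0.4929389  1.20918339]
[-3.10951098e+00 -4.36241387e-01  9.05179541e-05] [ 0.15812244 -0.55232316  0.22170554] 0.09419207046885311 0.017 0.1
```

View pics/top0.png

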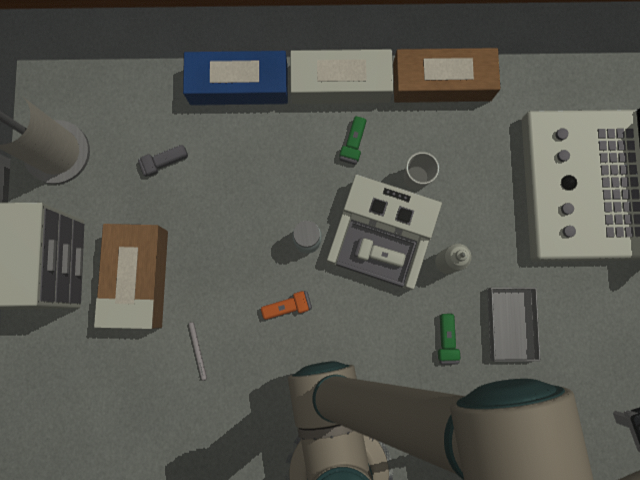

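View pics/scene0.png

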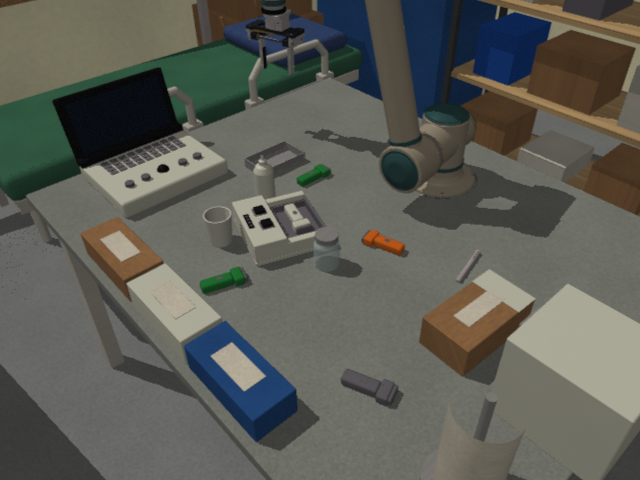

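The two black squares on the dock at top-view (379,206) and (404,215) are the key candidates. Lookalikes are the LED strip at (397,194), the knobs on the console at (562–569,134–231), and the green and orange probes at (353,140), (448,338) and (286,306). I choose the squares on the bridge of the white dock, with the jar at (305,237), the cup at (422,168) and the bottle at (455,258) as neighbours. Next I check a close crop and locate the keys.

```bash
cat > h.py <<'E'
import numpy as np, cv2
from scipy.spatial.transform import Rotation as R
def proj(c,P): return cv2.projectPoints(np.float64(P).reshape(-1,3),c["rvec"],c["tvec"],c["camera_matrix"],None)[0][:,0]
def ray(c,uv,z):
    Rm=cv2.Rodrigues(c["rvec"])[0]; o=-Rm.T@c["tvec"]
    d=Rm.T@np.linalg.inv(c["camera_matrix"])@[uv[0],uv[1],1]
    return o+d*(z-o[2])/d[2]
def dock(p,P):  # p=x,y,yaw ; P dock frame
    c,s=np.cos(p[2]),np.sin(p[2]); P=np.atleast_2d(P)
    return np.c_[p[0]+c*P[:,0]-s*P[:,1], p[1]+s*P[:,0]+c*P[:,1], P[:,2]]
KEYS=np.array([[.045,.03,.075],[.045,-.03,.075]])
E
python3 - <<'E'
from h import *; import pickle
from scipy.optimize import least_squares
d=pickle.load(open("cap.pkl","rb"))
obs={}
for n,(x0,y0,x1,y1) in {"top":(320,165,450,295),"scene":(225,180,335,270)}.items():
    g=cv2.cvtColor(d[n]["img"],cv2.COLOR_RGB2GRAY)[y0:y1,x0:x1]
    k,l,st,ce=cv2.connectedComponentsWithStats((g<45).astype(np.uint8))
    for i in range(1,k):
        if 25<st[i,4]<600: print(n,ce[i]+[x0,y0],st[i])
    cv2.imwrite(f"pics/{n}crop.png",cv2.resize(d[n]["img"][y0:y1,x0:x1,::-1],None,fx=4.5,fy=4.5,interpolation=cv2.INTER_CUBIC))
for n,uv,z in(("top",(379,206),.075),("top",(404,215),.075),("top",(458,252),.15),("top",(422,165),.085),("top",(308,231),.095)): print(uv,ray(d[n],uv,z).round(4))
E
```

```text
top [396.25806452 194.59139785] [64 24 26 12 93]
top [377.75       206.20833333] [ 51  35  15  14 144]
top [404.09271523 214.94039735] [ 77  43  15  15 151]
scene [306.87179487 181.84615385] [77  0 13  6 39]
scene [259.10810811 209.68918919] [29 26 12  8 74]
scene [248.23913043 221.32608696] [19 35 10 13 46]
scene [266.34117647 223.03529412] [36 39 12  9 85]
(379, 206) [ 0.5669 -0.0967  0.075 ]
(404, 215) [ 0.5464 -0.15    0.075 ]
(458, 252) [ 0.4557 -0.2437  0.15  ]
(422, 165) [ 0.6538 -0.1912  0.085 ]
(308, 231) [0.5113 0.0567 0.095 ]
```

View pics/topcrop.png

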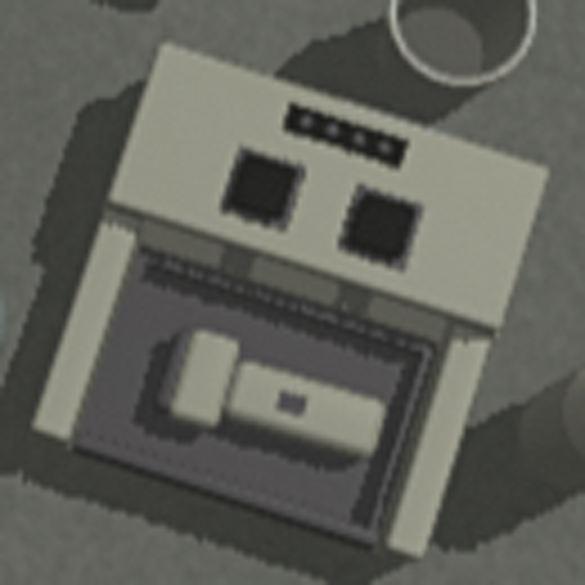

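The crop shows the white dock with a white probe in a grey tray. The keys are at about (378,206.5) and (404,215), and the bridge corners at crop pixels (168,42), (548,170), (498,330) and (107,207). I fit the dock pose, hover above it and look with the wrist camera.

```bash
python3 - <<'E'
from h import *; import pickle
from scipy.optimize import least_squares
from cell import bot
d=pickle.load(open("cap.pkl","rb"))
tp=lambda a:np.array(a)/4.5+[320,165]-.4
P=np.vstack([KEYS,[[.1,.1,.065],[.1,-.1,.065],[.015,-.1,.065],[.015,.1,.065]]])
U=np.vstack([[377.9,206.4],[404.1,215],tp([[168,42],[548,170],[498,330],[107,207]])])
S=np.array([[266.3,223],[259.1,209.7]])
f1=lambda p:proj(d["top"],dock(p,P))-U
f2=lambda p:proj(d["scene"],dock(p,KEYS))-S
r=least_squares(lambda p:np.r_[f1(p).ravel(),f2(p).ravel()],[.52,-.11,-.35])
print(r.x,f1(r.x).round(1).tolist(),f2(r.x).round(1).tolist())
np.save("p.npy",r.x)
k=dock(r.x,KEYS);m=k.mean(0)
print(k)
yaw=r.x[2]
best=None
for a in(yaw,yaw+np.pi):
    rot=R.from_euler("z",a)*R.from_euler("x",np.pi)
    q=bot.inverse_kinematics([m[0],m[1],.26],rot.as_rotvec()); print(a,q)
E
```

```text
[ 0.51458866 -0.10750955 -0.34043578] [[-0.1, -0.5], [0.3, -0.3], [-2.2, -0.4], [0.5, -0.2], [0.1, 0.8], [-0.9, -1.0]] [[-0.2, -2.7], [-0.3, -2.5]]
[[ 0.56702301 -0.09425668  0.075     ]
 [ 0.54698914 -0.15081324  0.075     ]]
-0.3404357789973099 [-3.38526712e-01  2.50508226e-01  1.44792291e+00 -4.44089210e-16
  1.44316152e+00  1.57270539e+00]
2.801156874592483 [-0.33852671  0.25050823  1.44792291  0.          1.44316152 -1.56888726]
```

```bash
python3 - <<'E'
from h import *; import pickle
from cell import bot
p=np.load("p.npy");m=dock(p,KEYS).mean(0)
rot=(R.from_euler("z",p[2])*R.from_euler("x",np.pi)).as_rotvec()
bot.move_pose([m[0],m[1],.26],rot)
bot.command_gripper(.0475)
s=bot.read_state(); c=bot.capture("wrist")
pickle.dump((s,c),open("w1.pkl","wb"))
cv2.imwrite("pics/w1.png",c["img"][:,:,::-1])
print(s["position"],s["eef_rot"],s["width"],s["time"],c["hand_eye"],c["camera_matrix"])
T=np.eye(4);T[:3,:3]=R.from_rotvec(s["eef_rot"]).as_matrix();T[:3,3]=s["position"]
W=np.linalg.inv(T@c["hand_eye"]); cc=dict(rvec=cv2.Rodrigues(W[:3,:3])[0],tvec=W[:3,3],camera_matrix=c["camera_matrix"])
print(proj(cc,dock(p,np.vstack([KEYS,[[.1,.1,.065],[.1,-.1,.065],[.015,-.1,.065],[.015,.1,.065]]]))).round(1).tolist())
E
```

```text
[ 0.5570213  -0.12250366  0.25998635] [ 3.09619627e+00 -5.32113233e-01  3.09586286e-06] 0.047718946911657 3.0667 [[-1.46418908e-04 -9.66286895e-01 -2.57467699e-01  7.47269459e-02]
 [ 9.99999959e-01 -7.81188105e-05 -2.75505312e-04 -4.60672959e-04]
 [ 2.46104102e-04 -2.57467729e-01  9.66286866e-01 -1.63299195e-01]
 [ 0.00000000e+00  0.00000000e+00  0.00000000e+00  1.00000000e+00]] [[398.41901436   0.         305.97713026]
 [  0.         398.41901436 229.26707103]
 [  0.           0.           1.        ]]
[[273.0, 209.7], [340.2, 209.7], [193.2, 146.3], [420.1, 146.3], [413.4, 238.8], [199.9, 238.8]]
```

View pics/w1.png

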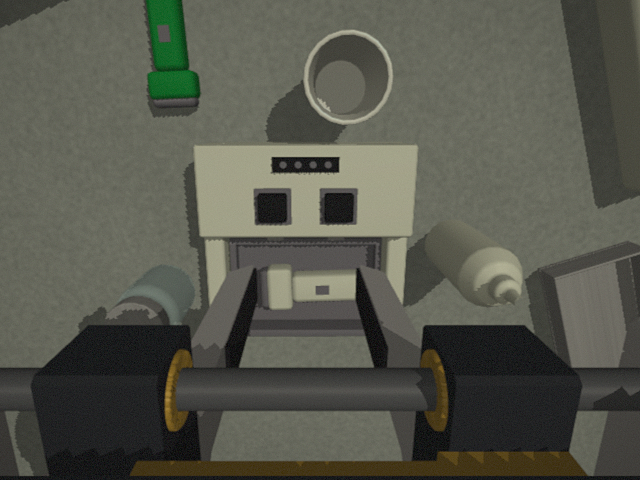

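The wrist view shows the keys at (272,208) and (339,208), against predictions of (273,210) and (340,210). That is about 1 mm of agreement, with the bottle and jar clear of the gripper. I press and hold.

```bash
python3 - <<'E'
from h import *
from cell import bot
p=np.load("p.npy");m=dock(p,KEYS).mean(0)
t=m[:2]+.001*np.array([np.cos(p[2]),np.sin(p[2])])
nl=bot.nose_length
bot.move_l([*t,.083+nl],velocity=.1)
s0=bot.read_state()
hit=bot.move_l([*t,.0665+nl],velocity=.02,force_limit=14)
for i in range(6):
    s=bot.read_state();print(hit,s["time"],(s["position"][2]-nl).round(4),(s["contact_force"]-s0["contact_force"]).round(1),s["moment"].round(2))
    bot.wait(.8)
c=bot.capture("wrist");cv2.imwrite("pics/w2.png",c["img"][:,:,::-1])
E
```

```text
True 5.6417 0.0686 [-1.3 -0.1  7.5] [0.14 0.19 0.02]
True 6.4417 0.0688 [-1.7 -0.3  6.7] [0.16 0.21 0.03]
True 7.2417 0.0688 [-1.   0.1  7.8] [0.12 0.26 0.01]
True 8.0417 0.0688 [-1.6 -0.5  7.3] [0.14 0.3  0.03]
True 8.8417 0.0688 [-2.4 -0.1  7.2] [0.12 0.29 0.02]
True 9.6417 0.0688 [-2.4  0.2  7.5] [ 0.17  0.26 -0.02]
```

View pics/w2.png

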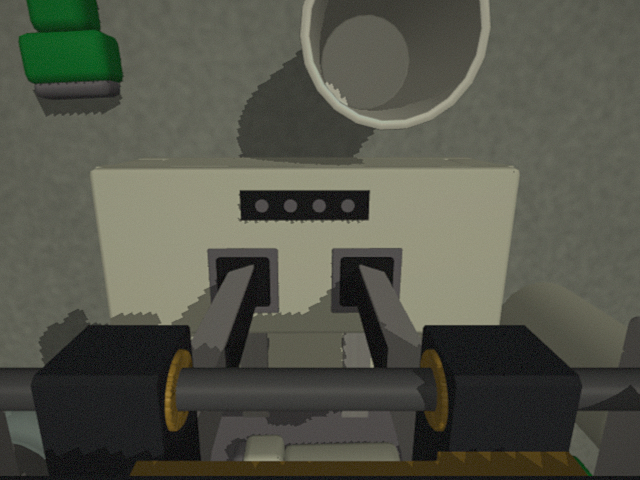

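The fingertips sit on both black keys at (245,270) and (365,270), and the probe and tray have moved down to about row 445, so the tray has slid. I check from the top and scene cameras that it is fully out before I release the keys.

```bash
python3 - <<'E'
from h import *
from cell import bot
p=np.load("p.npy")
ims=[]
for n in("top","scene"):
    c=bot.capture(n)
    im=c["img"][:,:,::-1].copy()
    pts=proj(c,dock(p,[[-.155-.06,.0775,.043],[-.155-.06,-.0775,.043],[-.16,0,.019]]))
    u=proj(c,dock(p,[[-.12,0,.04]]))[0].astype(int); x,y=u-[60,55]
    im=cv2.resize(im[y:y+110,x:x+120],None,fx=3.3,fy=5,interpolation=cv2.INTER_CUBIC)
    ims.append(im); print(n,(x,y),pts.round(1).tolist())
cv2.imwrite("pics/chk.png",np.hstack(ims))
E
```

```text
top (np.int64(306), np.int64(228)) [[318.4, 314.1], [386.8, 337.4], [359.6, 301.7]]
scene (np.int64(262), np.int64(154)) [[367.8, 216.2], [343.3, 185.4], [336.4, 212.2]]
```

View pics/chk.png

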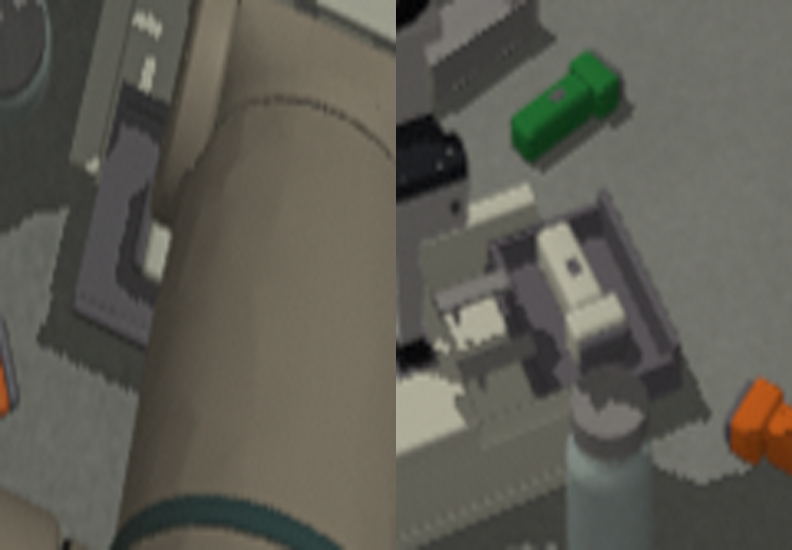

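The top view shows the tray's front-left corner at about (329,289). The scene view shows its front rim from (325,193) to (348,223), with the probe still inside. I convert these pixels to extension along the dock's x.

```bash
python3 - <<'E'
from h import *; import pickle
d=pickle.load(open("cap.pkl","rb"));p=np.load("p.npy")
for x in(-.145,-.16): print(x,[(n,proj(d[n],dock(p,[[x,.0775,.043],[x,-.0775,.043]])).round(1).tolist()) for n in d])
for n,uv in(("top",(328.7,289)),("scene",(325.3,193)),("scene",(348,223))):
    w=ray(d[n],uv,.043)[:2]-p[:2];c,s=np.cos(p[2]),np.sin(p[2]);print(n,c*w[0]+s*w[1],-s*w[0]+c*w[1])
E
```

```text
-0.145 [('scene', [[343.3, 222.7], [320.2, 191.0]]), ('top', [[328.7, 283.3], [396.6, 306.3]])]
-0.16 [('scene', [[348.6, 221.3], [325.2, 189.8]]), ('top', [[326.5, 289.9], [394.5, 312.9]])]
top -0.15669390062678945 0.07356950432051884
scene -0.15414812134030348 -0.06319529414039139
scene -0.1556706268052172 0.08343568370007551
```

The measured front edge fits the fully-out position at -160 mm, once the scene camera's roughly 2.7 px bias is counted, and the next tooth is at -145 mm. I release straight up and check.

```bash
python3 - <<'E'
from h import *
from cell import bot
bot.wait(1)
s=bot.read_state();x,y,z=s["position"]
bot.move_l([x,y,.26],velocity=.1)
bot.move_j([-1.0,*bot.read_state()["joint_pos"][1:]]); bot.wait(.5)
c=bot.capture("top");cv2.imwrite("pics/end.png",cv2.resize(c["img"][150:350,260:500,::-1],None,fx=3,fy=3,interpolation=cv2.INTER_CUBIC))
p=np.load("p.npy");print(proj(c,dock(p,[[-.16,.0775,.043],[-.16,-.0775,.043]]))*3-[780,450], bot.read_state()["time"])
E
```

```text
[[199.49522986 419.59376699]
 [403.63131038 488.71685801]] 15.425
```

View pics/end.png

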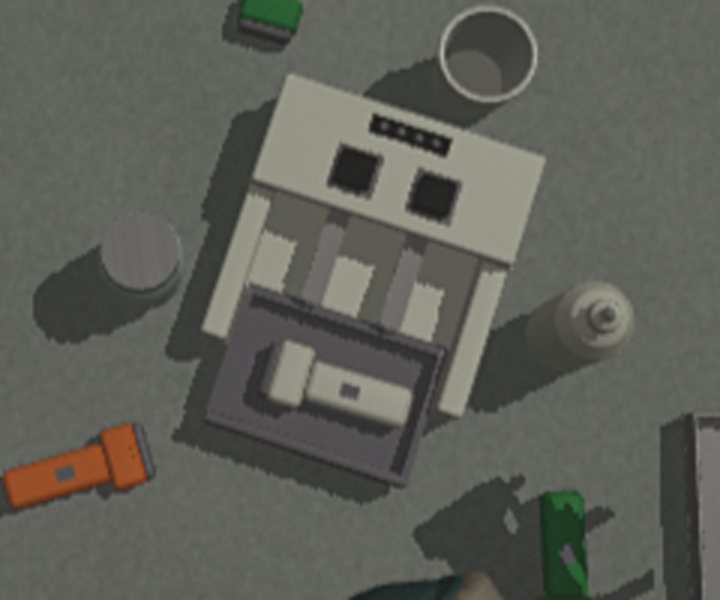

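The tray's front corners at (207,418) and (405,487) match the predicted fully-out position of (199,420) and (404,489). The probe lies in the tray, both keys are up at (355,170) and (434,196), and the neighbours have not moved.

```bash
python3 -c "
from cell import bot
print(bot.hand_in())"
```

```text
the job is handed in; nothing more can be done
None
```

I pressed both keys together in one press until the tray slid fully out by itself with the probe still in it, then released them, moved clear and handed the job in; the hand-in returned no verdict.

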